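# Lengthen the mandrel cradle one hole and lay the mandrel in it

## Robot

A 7-joint arm with a two-finger parallel gripper is mounted at the origin on the work surface. World frame = base frame: x ahead of the robot, y to its left, z up, the work surface at z = 0. Lengths are in mm, angles in rad, forces in N, time in s.
With the tool pointing down it reaches from about 350 to 900 mm from the base axis. Payload 7.2 kg.
Tool frame: the origin (TCP) lies midway between the tips of the shut fingers; the grasp point (between the pads) lies 19 mm behind it; z points along the fingers, y is the direction in which the jaws open and shut (so a half turn about z gives the same grasp; the last joint's range is limited). The gripper opens to 85 mm and grips with 20 to 120 N. Pads are 22 mm wide; open, the fingers measure 114 mm over their backs; the gripper's body (76 mm by 85 mm) begins 54 mm behind the grasp point. The pads swing forward as they close: fully open they stand 13 mm farther back than shut.
Start: joints at [1.128, 0.411, -0.013, 1.596, 0.006, 1.134, -0.082], TCP at [228.793, -581.621, 231.297] pointing down, gripper open.
Joint ranges: [-2.95, 2.95], [-0.29, 1.99], [-1.47, 1.44], [0.14, 2.54], [-1.03, 4.17], [0.13, 1.85], [-2.86, 2.86]. Speed limits (rad/s): [2.39, 2.39, 3.01, 3.01, 3.14, 3.14, 3.14].

## Interface

Orientations are given as a 3x3 rotation matrix whose columns are the frame's x, y, z axes.
In Python, from workcell import * gives the robot as it stands.
- The arm moves only by the shell command python3 -m pendant 'ROWS'. ROWS is a JSON object of lists of equal length, an entry for each row: "gripper": the opening, from 0 (shut) to 1 (fully open); "slide": the shift along the world's x, y, z normalised to -1 to 1, where 1 is 20 cm, a list of three; "dr": the turn, a rotation vector about the world's x, y, z normalised to -1 to 1, where 1 is 120 degrees, a list of three. A call has 1 to 8 rows; each row shifts and turns the commanded pose from where the row before left it; what a row does not reach is not made up. A row lasts 1/10 s, in which the tool goes at most 50 mm and 8.59 degrees, less where a joint would pass 70% of its speed; a pose out of reach is approached as far as the arm can. A call with a number of a shift or a turn outside -1 to 1 is refused whole. A call with a gripper value outside its range is refused whole. The fingers move at their own pace and stop on an object; the grip force is fixed at half the most. Time passes only in rows, so rows that do not move let the fingers close. It gives the time, the measured TCP pose, the force and the opening at its end, in the units of the state.
- sense(): the state, without advancing time (a new reading comes with each control period).
- read_camera(name): name is "scene" or "top"; returns a dict with "image" (384x512x3 uint8, red, green, blue), "vfov" (degrees; the focal length in pixels is half the picture's height over the tangent of half this angle, whatever the lens; pixels are square), "cx", "cy" (the principal point, pixels), "origin" and "rotation" of the camera in the world. Camera axes: x right, y down, z forward; pixel columns grow to the right and rows downward; lengths in mm; the calibration is good to about 2 mm. A picture is of the moment at which its call begins. There is no depth.
- job_done(): hands the job in, once; it reports no verdict.
The state is a dict: "time_s": time; "joint_positions": joint angles; "qvel": joint speeds; "joint_efforts": joint torques, N m; "position": TCP position; "tcp_rot": TCP orientation; "wrist_force": force on the tool from outside, world axes, zero at the start; "ft_torque": the same for the moment, N m; "grip_width": opening from 0.0 (shut) to 1.0 (fully open).
Only numpy, scipy, OpenCV 4.12 (cv2) and the standard library are available. Lean on these libraries where they do the work, as an engineer would, in place of code of your own. Each camera call takes 0.05 s, during which the arm holds its last target. There are 200 camera calls.

## Task

The bench cradle is set too short for the square mandrel. Press its sprung knob down, slide the tip rest out until the button pops up into the very next hole, then lay the mandrel fully down in the cradle, wooden handle in the wide rest and steel end in the narrow one. Do not move or tip the glass spirit lamp.

Things in the scene. Friction and masses are not known exactly. Their poses are not given: they have to be found in the camera images.
- stand: Fixed cradle on a wooden base board 275 x 134 mm, top at z 8 mm. Axes: x = the way the tip rest slides out, z up; origin on the table. At y -52..-12 (x -75..95, top at z 38 mm) a steel channel with a slotted top guides the bar that carries the knob and the tip rest; centred on y = 45 mm, parallel to it, lie the two wooden rests, with open space over the board between them.
- slide (a joint): How far the bar with knob and tip rest is slid out along the stand's +x, in m: 0 as started (button in the first hole), 0.050 in the next hole, 0.100 in the last; 2 mm of play each way in a hole. Friction about 1 N, some 1.5 N more while the button rubs under the plate.
- button (a joint): How far the sprung button is pressed down, in m: 0 = popped up in a hole (locked), about 0.005 = under the plate between holes, 0.008 = fully down. It must be more than 0.005 down to slide. Spring 2.5 N at the top, 5 N fully down. Let go between holes, it stays under the plate and pops up by itself when slid under a hole.
- knob (a point): Centre of the black knob on the button: upright cylinder 26 mm across, 24 mm high, on a thin 10 mm stem. Underside 10 mm above the channel's top when popped up, 2 mm when fully pressed. Below it a 20 x 20 mm steel button sits in the square hole. It moves with the bar and goes down with the button. Axes as the stand's.
- next_hole (a point): Centre of the middle of three square holes (24 x 24 mm, 50 mm apart along the stand's x, joined by a slot 14 mm wide) in the channel's 5 mm top plate; in the plate's upper face, 38 mm above the table.
- handle_rest (a point): Fixed wide rest, 45 mm long (stand x 0..45 mm): this point is at its middle, level with the top of its cheeks, 30 mm above the table. Cheeks 40 mm apart, floor 12 mm above the table, 8 mm end wall on the -x side, open towards +x.
- tip_rest (a point): Sliding narrow rest, 44 mm long: this point is at its middle, level with the top of its cheeks, 30 mm above the table. Cheeks 26 mm apart, floor 12 mm above the table, 8 mm end wall on the +x side. Between the end walls of the two rests there are 128 mm at the start, 178 mm with the button in the middle hole.
- seat (a point): Point fixed to the stand (its x 97, y 45, z 22 mm): where the mandrel's centre must come to lie. Axes as the stand's; the mandrel's x axis (towards its steel end) must point along +x.
- mandrel_mid (a point): Centre (half-way along and up) of the loose square mandrel: 170 mm long, 20 mm thick, about 0.33 kg, lying flat on the table. x points from its handle to its steel end, z up. Flat wooden handle 34 mm wide from x -85 to -15 mm, steel shank 20 x 20 mm from x -15 to 85 mm. It balances about 15 mm from this centre, towards the steel end.
- lamp: Glass spirit lamp with a steel cap, 76 mm wide and 90 mm high, standing on the table, z up; origin at the centre of its underside.
Mind the look-alikes: they are no part of the job. Leave any pink, red or turquoise look-alike of the part that bears mandrel_mid alone.

How it is judged (in metres and radians):
On the way:
1. the tip rest is slid out to the next (middle) hole and the button has popped up in it (value of joint slide between 0.046 and 0.054 m and value of joint button below 0.0015 m), for 0.2 s.
At the end, for the whole second after the job is handed in: The slide is in the middle hole (50 mm out, within 4 mm) with the button popped up (within 1.5 mm), and the mandrel rests fully down in both rests, handle in the wide one: its centre within 8 mm lengthwise, 5 mm sideways and 3.5 mm in height of the seat, level and in line within 0.05 rad, and still (all of step 1 and x of mandrel_mid in the frame of seat between -0.008 and 0.008 m and y of mandrel_mid in the frame of seat between -0.005 and 0.005 m and z of mandrel_mid in the frame of seat between -0.004 and 0.0035 m and angle between the x axis of mandrel_mid and the x axis of seat, either way round below 0.06 rad and angle between the z axis of mandrel_mid and the z axis of seat, either way round below 0.05 rad and linear speed of mandrel below 0.02 m/s); the robot touches nothing.
It fails at once if the glass lamp is moved more than 30 mm or tipped (distance of lamp from where it was at the start of the episode above 0.03 m or angle between lamp's own z axis and vertical above 0.3 rad).
It fails at once if the slide is forced along between two holes without the button being pressed down (value of joint button below 0.0025 m and (value of joint slide between 0.008 and 0.042 m or value of joint slide between 0.058 and 0.092 m)).
It also fails if it takes over 61 s, if anything falls off the work surface, if the arm or the gripper's body presses on something with over 40 N, if the wrist force passes 120 N, or if a joint passes its speed limit or range.

## Working session

There is one attempt and no reset: what is moved stays moved. The work goes in short steps, Python scripts to look and compute and a shell command to move; the robot and the scene stay as the last step left them, time stands still between calls to the robot, and variables do not carry over. Pictures are saved under pics/ and viewed, about 8 in all and at most 12, crops included, and the job is handed in when it is done.

```bash
mkdir -p pics; cat > h.py <<'E'
from workcell import *
import numpy as np, cv2
def shot(n,f):
    c=read_camera(n); cv2.imwrite('pics/'+f,c['image'][:,:,::-1]); np.save('pics/%s.npy'%n,c,allow_pickle=True); return c
def ray(c,u,v,z):
    h=c['image'].shape[0]; f=h/2/np.tan(np.radians(c['vfov'])/2)
    d=np.array(c['rotation'])@np.array([(u-c['cx'])/f,(v-c['cy'])/f,1]); o=np.array(c['origin'])
    return o+d*(z-o[2])/d[2]
def proj(c,p):
    h=c['image'].shape[0]; f=h/2/np.tan(np.radians(c['vfov'])/2)
    q=np.array(c['rotation']).T@(np.array(p)-np.array(c['origin'])); return c['cx']+f*q[0]/q[2],c['cy']+f*q[1]/q[2]
E
python3 - <<'E'
from h import *
a=shot('top','t0.png');b=shot('scene','s0.png')
for c in(a,b):print(c['vfov'],c['cx'],c['cy'],c['origin'],np.round(c['rotation'],3))
im=np.vstack([cv2.resize(cv2.imread('pics/'+f),None,fx=1,fy=1) for f in('t0.png',)])
cv2.imwrite('pics/t0b.png',cv2.resize(im,(800,600),interpolation=cv2.INTER_CUBIC))
cv2.imwrite('pics/s0b.png',cv2.resize(cv2.imread('pics/s0.png'),(800,600),interpolation=cv2.INTER_CUBIC))
print(sense())
E
```

```text
49.12072128861433 253.2090239983357 193.36593985276585 [ 290.46261611 -127.07142011 1268.8541213 ] [[-0.013 -0.991  0.131]
 [-1.     0.012 -0.006]
 [ 0.004 -0.131 -0.991]]
57.591762170813176 250.651837012883 194.482591377819 [772.51281076 333.41818035 820.81502086] [[-0.792  0.481 -0.376]
 [ 0.61   0.613 -0.502]
 [-0.011 -0.627 -0.779]]
{'time_s': 0.1, 'joint_positions': array([ 1.12779852,  0.41179593, -0.01270794,  1.59694322,  0.00559843,
        1.13430334, -0.08221246]), 'qvel': array([ 5.63981377e-05, -1.37526773e-03,  3.99322375e-04, -3.34689720e-03,
       -9.94089285e-04, -4.30847578e-04, -6.80104735e-04]), 'joint_efforts': array([ 1.52114331e-03, -6.01828837e+01,  6.83824383e-01, -3.00089121e+01,
        1.39873245e-02,  6.44179599e-03,  3.85260421e-05]), 'position': array([ 228.60625949, -581.22118696,  230.55914422]), 'tcp_rot': array([[ 9.30578971e-01,  3.66090709e-01, -6.09541165e-04],
       [ 3.66091203e-01, -9.30578101e-01,  1.27615572e-03],
       [-1.00036909e-04, -1.41071133e-03, -9.99999000e-01]]), 'wrist_force': array([-0.93737963, -0.01328789,  0.13391341]), 'ft_torque': array([-0.00697616,  0.08933771,  0.02630244]), 'grip_width': 1.0003154873258504}
```

View pics/t0b.png

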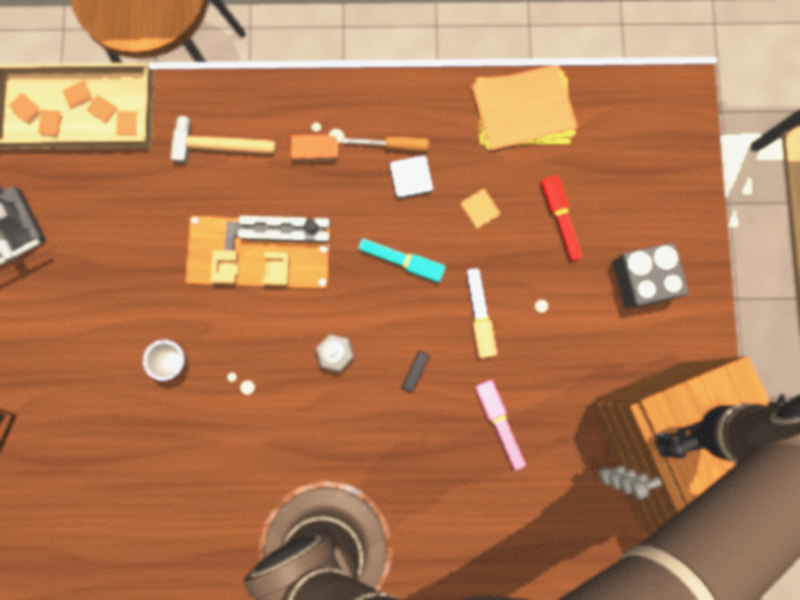

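View pics/s0b.png

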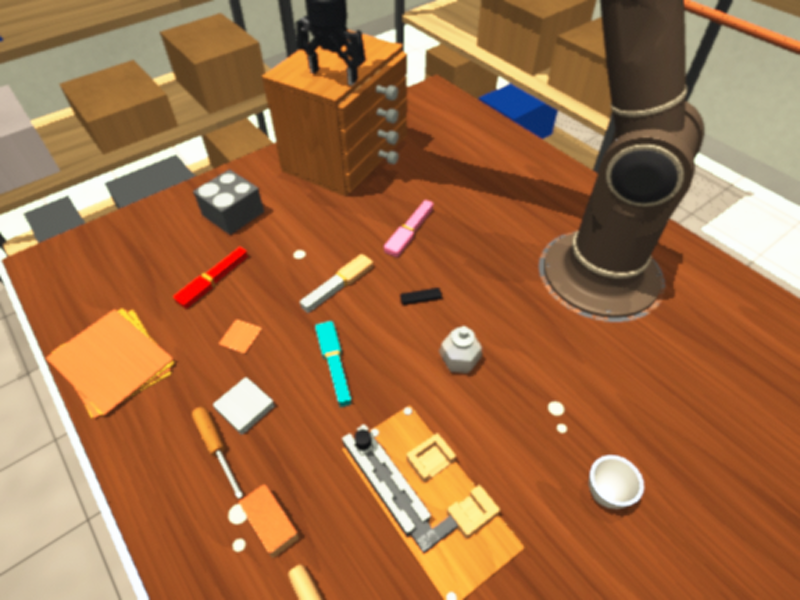

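Top view (800-wide): stand at (188–328, 217–287) with the knob at (313,227), so the slide goes out towards image left (world +y). The real mandrel is at (475,270)–(487,357), steel end up. The lamp is at (335,353), nearer the robot.

```bash
python3 - <<'E'
from h import *
c=np.load('pics/top.npy',allow_pickle=True).item();s=np.load('pics/scene.npy',allow_pickle=True).item()
def hsv(c):return cv2.cvtColor(c['image'],cv2.COLOR_RGB2HSV)
H=hsv(c)
# mandrel : not table within box
def rep(name,c,m,box,z):
    x0,y0,x1,y1=box; k=np.zeros(m.shape,np.uint8);k[y0:y1,x0:x1]=m[y0:y1,x0:x1]
    cs,_=cv2.findContours(k,cv2.RETR_EXTERNAL,cv2.CHAIN_APPROX_NONE)
    q=max(cs,key=cv2.contourArea)[:,0,:]
    w=np.array([ray(c,u,v,z)[:2] for u,v in q],np.float32)
    r=cv2.minAreaRect(w); print(name,len(q),np.round(r[0],1),np.round(r[1],1),round(r[2],2)); print('  ',np.round(cv2.boxPoints(r)).tolist())
h,sa,v=[H[...,i].astype(int) for i in range(3)]
print('table',H[150:155,290],'board',H[165:168,150],'handle',H[215,308:313],'steel',H[185,303:308])
mand=((v>150)).astype(np.uint8)
rep('mandrel',c,mand,(292,165,325,235),20)
rep('steel',c,((v>130)&(sa<70)).astype(np.uint8),(292,165,325,235),20)
rep('handle',c,((v>150)&(sa>=70)).astype(np.uint8),(292,165,325,235),20)
rep('board',c,(v>150).astype(np.uint8),(110,130,220,190),8)
rep('channel',c,((v>110)&(sa<60)).astype(np.uint8),(150,130,220,160),38)
rep('knob',c,(v<70).astype(np.uint8),(190,136,210,155),72)
rep('lamp',c,((sa<90)).astype(np.uint8),(195,205,235,245),30)
a=cv2.resize(c['image'][130:190,112:217],None,fx=7,fy=7,interpolation=cv2.INTER_CUBIC)
cv2.imwrite('pics/crop1.png',a[:,:,::-1])
E
```

```text
table [[ 11 167 179]
 [ 10 166 184]
 [ 10 170 187]
 [ 11 174 185]
 [ 10 168 184]] board [[ 20 115 233]
 [ 17 131 214]
 [ 16 134 202]] handle [[ 27  87 247]
 [ 28  81 247]
 [ 28  74 247]
 [ 28  77 247]
 [ 27  83 247]] steel [[120   1 247]
 [  0   0 247]
 [ 90   1 247]
 [120   1 247]
 [150   1 245]]
mandrel 202 [ 436.4 -299.1] [ 96.9 209.3] 88.56
   [[331.0, -345.0], [540.0, -350.0], [542.0, -253.0], [333.0, -248.0]]
steel 74 [ 472.1 -289.9] [97.  27.3] 8.49
   [[422.0, -284.0], [426.0, -311.0], [522.0, -296.0], [518.0, -269.0]]
handle 202 [ 436.4 -299.1] [ 96.9 209.3] 88.56
   [[331.0, -345.0], [540.0, -350.0], [542.0, -253.0], [333.0, -248.0]]
board 336 [566.  136.5] [337.8 184. ] 89.33
   [[472.0, -31.0], [656.0, -33.0], [660.0, 304.0], [476.0, 306.0]]
channel 160 [599.8  83.4] [179.8  45.2] 87.37
   [[573.0, -5.0], [618.0, -7.0], [626.0, 172.0], [581.0, 174.0]]
knob 1 [584.2  18.9] [0. 0.] 0.0
   [[584.0, 19.0], [584.0, 19.0], [584.0, 19.0], [584.0, 19.0]]
lamp 64 [360.6 -18. ] [64.8 67.8] 89.76
   [[327.0, -50.0], [394.0, -51.0], [395.0, 14.0], [327.0, 15.0]]
```

View pics/crop1.png

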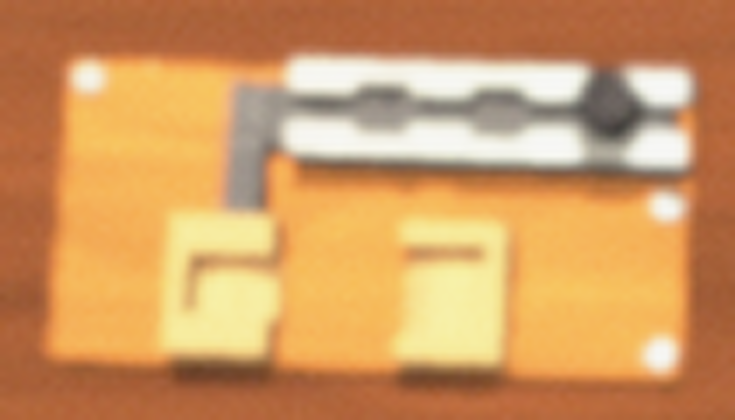

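```bash
python3 - <<'E'
from h import *
c=np.load('pics/top.npy',allow_pickle=True).item();s=np.load('pics/scene.npy',allow_pickle=True).item()
H=cv2.cvtColor(c['image'],cv2.COLOR_RGB2HSV).astype(int);h,sa,v=H[...,0],H[...,1],H[...,2]
def cr(x,y,z):return ray(c,(x+.5)/7-.5+112,(y+.5)/7-.5+130,z)
o=np.array([599.8,83.4]);
for yaw in (87.4,):
    X=np.array([np.cos(np.radians(yaw)),np.sin(np.radians(yaw))]);Y=np.array([-X[1],X[0]])
    O=o-10*X+32*Y
    print('origin',O)
    for n,x,y,z in(('hole2',498,110,36),('hole3',382,107,36),('knob',610,97,72),('hrest right-bottom',505,365,30),('hrest left-bottom',397,362,30),('hrest left top',403,222,30),('tip left',165,290,30),('tip top',170,212,30),('tip bottom',170,360,30),('chan tr',692,68,38),('chan tl',287,56,38),('chan br',690,172,38),('chan bl',283,156,38),('bd tl',66,58,8),('bd bl',48,362,8),('bd br',682,378,8)):
        p=cr(x,y,z)[:2];print(n,np.round(p,1),np.round([(p-O)@X,(p-O)@Y],1))
for nm,m in(('steel',(v>170)&(sa<60)),('handle',(v>190)&(sa>=60)&(h>=19)&(sa<125))):
    k=np.zeros(m.shape,np.uint8);k[165:235,295:322]=m[165:235,295:322]
    cs,_=cv2.findContours(k,cv2.RETR_EXTERNAL,cv2.CHAIN_APPROX_NONE);q=max(cs,key=cv2.contourArea)[:,0]
    w=np.array([ray(c,a,b,20)[:2] for a,b in q],np.float32);r=cv2.minAreaRect(w);print(nm,r,np.round(cv2.boxPoints(r)).tolist())
# handle rest, mandrel in scene (800-scale px)
for n,u,v_,z in(('knob',362,438,66),('mand steel tip',306,301,20),('handle end',368,262,20)):print(n,ray(s,(u+.5)*.64-.5,(v_+.5)*.64-.5,z)[:2])
E
```

```text
origin [567.37931189  74.86190992]
hole2 [602.   75.2] [  1.9 -34.6]
hole3 [603.9 124.9] [ 51.7 -34.2]
knob [597.9  22.7] [-50.7 -32.9]
hrest right-bottom [492.1  72.2] [-6.1 75. ]
hrest left-bottom [494.  118.2] [39.9 75.3]
hrest left top [554.8 116.4] [41.  14.5]
tip left [526.4 217.7] [140.8  47.4]
tip top [560.4 216.3] [141.   13.4]
tip bottom [496.  214.8] [136.6  77.6]
chan tr [619.   -8.2] [-80.6 -55.3]
chan tl [626.3 165.6] [ 93.3 -54.8]
chan br [573.4  -7.4] [-81.9  -9.7]
chan bl [582.4 166.5] [ 92.2 -10.9]
bd tl [634.7 269.7] [197.7 -58.4]
bd bl [499.5 273.7] [195.5  76.9]
bd br [489.1  -1. ] [-79.4  74.8]
steel ((472.23431396484375, -290.98095703125), (97.03189849853516, 24.51784324645996), 8.48743724822998) [[422.0, -286.0], [426.0, -310.0], [522.0, -296.0], [518.0, -272.0]]
handle ((389.08489990234375, -302.67791748046875), (74.9132080078125, 31.813770294189453), 8.47011947631836) [[350.0, -292.0], [354.0, -324.0], [428.0, -313.0], [424.0, -281.0]]
knob [598.99997454  21.78665759]
mand steel tip [ 510.0612791  -288.99192648]
handle end [ 358.02887383 -298.22468162]
```

Both views agree on the knob at (598.4, 22.2). The fitted stand reproduces its given sizes: hole spacing 50, board about 275, rests centred on y = 45. I'm moving over the knob with the jaws turned along the slide direction.

```bash
python3 -m pendant '{"gripper":[1,1,1,1,1,1,1,1],"slide":[[0.115,0.188,0],[0.115,0.188,0],[0.115,0.188,0],[0.115,0.188,0],[0.115,0.188,0],[0.115,0.188,0],[0.115,0.188,0],[0.115,0.188,0]],"dr":[[0,0,-0.0126],[0,0,-0.0126],[0,0,-0.0126],[0,0,-0.0126],[0,0,-0.0126],[0,0,-0.0126],[0,0,-0.0126],[0,0,-0.0126]]}'
python3 -m pendant '{"gripper":[1,1,1,1,1,1,1,1],"slide":[[0.115,0.188,0],[0.115,0.188,0],[0.115,0.188,0],[0.115,0.188,0],[0.115,0.188,0],[0.115,0.188,0],[0.115,0.188,0],[0.115,0.188,0]],"dr":[[0,0,-0.0126],[0,0,-0.0126],[0,0,-0.0126],[0,0,-0.0126],[0,0,-0.0126],[0,0,-0.0126],[0,0,-0.0126],[0,0,-0.0126]]}'
```

```text
time_s: 0.9
position: [413.2, -279.1, 231.2]
tcp_rot: [[0.987, 0.162, -0.0], [0.162, -0.987, 0.0], [-0.0, -0.0, -1.0]]
wrist_force: [0.1, -0.2, -0.4]
grip_width: 1.001
time_s: 1.7
position: [597.3, 21.5, 231.0]
tcp_rot: [[0.999, -0.049, -0.001], [-0.049, -0.999, -0.0], [-0.001, 0.0, -1.0]]
wrist_force: [-0.7, -0.7, 0.1]
grip_width: 1.001
```

```bash
python3 -m pendant '{"gripper":[1,1,1,1,1,1,1],"slide":[[0.005,0.003,-0.22],[0,0,-0.22],[0,0,-0.22],[0,0,-0.15],[0,0,-0.08],[0,0,-0.03],[0,0,0]],"dr":[[0,0,0],[0,0,0],[0,0,0],[0,0,0],[0,0,0],[0,0,0],[0,0,0]]}'
python3 - <<'E'
from h import *
s=shot('scene','s1.png')
u,v=map(int,proj(s,(598,22,60)));cv2.imwrite('pics/s1c.png',cv2.resize(s['image'][max(0,v-70):v+70,u-90:u+90,::-1],None,fx=4,fy=4,interpolation=cv2.INTER_CUBIC))
E
```

```text
time_s: 2.4
position: [597.3, 20.6, 46.5]
tcp_rot: [[0.999, -0.047, -0.002], [-0.047, -0.999, -0.0], [-0.002, 0.0, -1.0]]
wrist_force: [-0.5, -0.6, 0.1]
grip_width: 1.002
```

View pics/s1c.png

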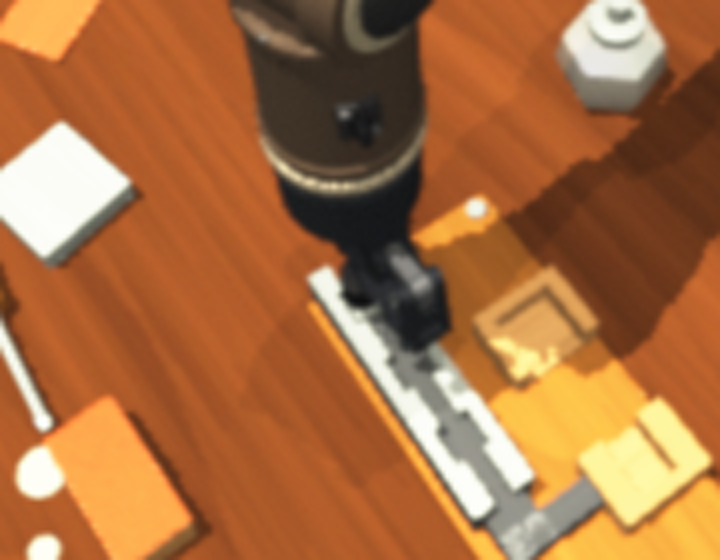

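The knob is just visible at (358,292), between the jaws. The fingers straddle it over the channel, so I'm closing.

```bash
python3 -m pendant '{"gripper":[0.5,0.3,0.3,0,0,0,0,0],"slide":[[0.005,0.006,0],[0,0,0],[0,0,0],[0,0,0],[0,0,0],[0,0,0],[0,0,0],[0,0,0]],"dr":[[0,0,0],[0,0,0],[0,0,0],[0,0,0],[0,0,0],[0,0,0],[0,0,0],[0,0,0]]}'
```

```text
time_s: 3.25
position: [599.0, 21.8, 47.5]
tcp_rot: [[0.999, -0.047, 0.001], [-0.047, -0.999, -0.0], [0.001, -0.0, -1.0]]
wrist_force: [0.7, 0.7, 2.0]
grip_width: 0.281
```

Gripped at about 24–26 mm, which matches the knob's width. Pressing down 7 mm.

```bash
python3 -m pendant '{"gripper":[0,0,0,0],"slide":[[0,0,-0.015],[0,0,-0.015],[0,0,-0.005],[0,0,0]],"dr":[[0,0,0],[0,0,0],[0,0,0],[0,0,0]]}'
```

```text
time_s: 3.65
position: [599.1, 21.8, 40.3]
tcp_rot: [[0.999, -0.047, 0.0], [-0.047, -0.999, -0.0], [0.0, -0.0, -1.0]]
wrist_force: [0.3, 0.0, 5.0]
grip_width: 0.285
```

Pressed, with 5 N upward, which matches the spring. Now sliding 50 mm along the stand's x.

```bash
python3 -m pendant '{"gripper":[0,0,0,0,0,0,0],"slide":[[0.001,0.025,0],[0.002,0.05,0],[0.002,0.05,0],[0.002,0.05,0],[0.002,0.05,0],[0.001,0.025,0],[0,0,0]],"dr":[[0,0,0],[0,0,0],[0,0,0],[0,0,0],[0,0,0],[0,0,0],[0,0,0]]}'
```

```text
time_s: 4.35
position: [601.4, 73.8, 40.6]
tcp_rot: [[0.999, -0.046, 0.001], [-0.046, -0.999, 0.001], [0.001, -0.001, -1.0]]
wrist_force: [4.2, -0.1, 3.8]
grip_width: 0.286
```

```bash
python3 -m pendant '{"gripper":[0,0],"slide":[[0,0,0],[0,0,0]],"dr":[[0,0,0],[0,0,0]]}'
python3 -m pendant '{"gripper":[0,0,0,0],"slide":[[0,0,0.01],[0,0,0.015],[0,0,0.01],[0,0,0]],"dr":[[0,0,0],[0,0,0],[0,0,0],[0,0,0]]}'
```

```text
time_s: 4.55
position: [601.3, 71.5, 40.5]
tcp_rot: [[0.999, -0.048, 0.001], [-0.048, -0.999, 0.0], [0.001, -0.0, -1.0]]
wrist_force: [4.5, -0.3, 4.4]
grip_width: 0.285
time_s: 4.95
position: [601.2, 71.3, 47.6]
tcp_rot: [[0.999, -0.048, 0.001], [-0.048, -0.999, -0.0], [0.001, 0.0, -1.0]]
wrist_force: [5.9, 0.9, 1.9]
grip_width: 0.287
```

Rose the full 7 mm with no pull-down, so the button seems to have popped. Releasing, rising and moving off to look.

```bash
python3 -m pendant '{"gripper":[0.4,0.6,1,1,1,1,1,1],"slide":[[0,0,0],[0,0,0],[0,0,0],[0,0,0.1],[0,0,0.22],[0,0,0.22],[-0.1,-0.2,0],[-0.1,-0.2,0]],"dr":[[0,0,0],[0,0,0],[0,0,0],[0,0,0],[0,0,0],[0,0,0],[0,0,0],[0,0,0]]}'
python3 -m pendant '{"gripper":[1,1,1,1,1,1],"slide":[[-0.1,-0.2,0],[-0.1,-0.2,0],[-0.1,-0.2,0],[-0.1,-0.2,0],[-0.05,-0.2,0],[-0.05,-0.2,0]],"dr":[[0,0,0.016],[0,0,0.016],[0,0,0.016],[0,0,0.016],[0,0,0.016],[0,0,0.013]]}'
python3 - <<'E'
from h import *
c=shot('top','t2.png');s=shot('scene','s2.png')
a=cv2.resize(c['image'][130:190,112:217],None,fx=7,fy=7,interpolation=cv2.INTER_CUBIC)
cv2.imwrite('pics/t2c.png',a[:,:,::-1])
cv2.imwrite('pics/s2c.png',cv2.resize(s['image'][250:384,205:345,::-1],None,fx=4.4,fy=4.4,interpolation=cv2.INTER_CUBIC))
E
```

```text
time_s: 5.75
position: [560.6, -7.8, 156.4]
tcp_rot: [[0.999, -0.044, 0.002], [-0.044, -0.999, 0.0], [0.002, -0.0, -1.0]]
wrist_force: [-0.2, -1.2, -0.8]
grip_width: 1.002
time_s: 6.35
position: [459.1, -249.4, 155.1]
tcp_rot: [[0.989, 0.148, -0.001], [0.148, -0.989, 0.001], [-0.001, -0.001, -1.0]]
wrist_force: [1.1, 0.2, -0.5]
grip_width: 1.003
```

View pics/t2c.png

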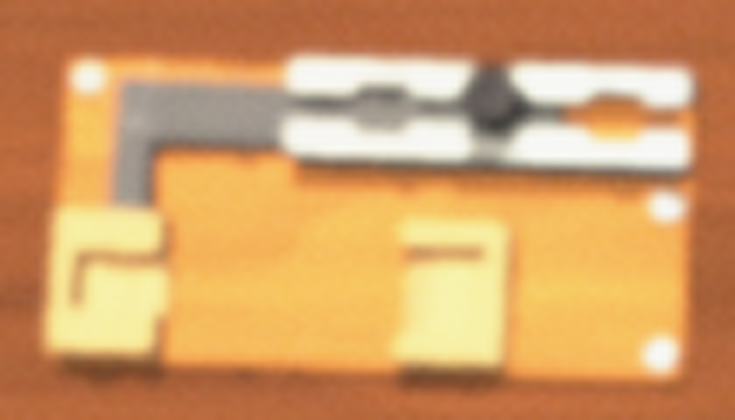

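View pics/s2c.png

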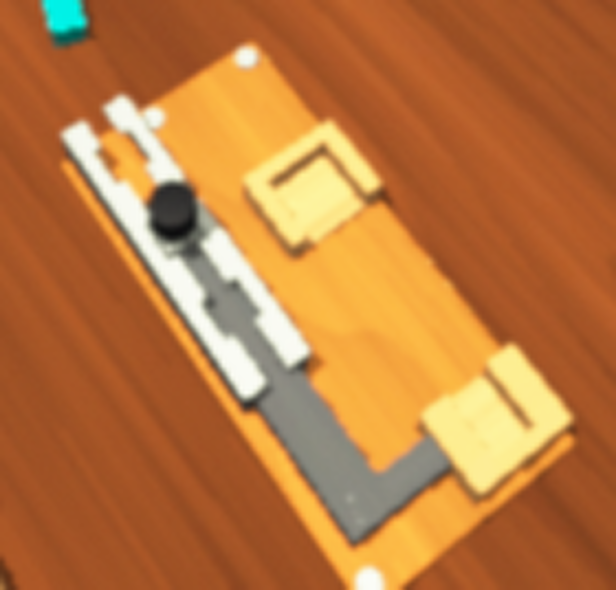

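The tip rest has moved 115 px/7, about 49 mm. The knob now sits over the middle hole (495,97) with its stem showing, so it is popped up. Next I refine the rests' centreline and the mandrel from colour masks, with the arm now clear of the stand.

```bash
python3 - <<'E'
from h import *
for nm,boxes,zs in(('top',{'h':(165,157,188,187),'t':(115,156,139,187)},30),('scene',{'h':(258,275,296,310),'t':(298,325,338,366)},30)):
    c=np.load('pics/%s.npy'%nm,allow_pickle=True).item()
    H=cv2.cvtColor(c['image'],cv2.COLOR_RGB2HSV).astype(int);h,sa,v=H[...,0],H[...,1],H[...,2]
    m=((h>=22)&(h<=32)&(v>180)&(sa>60)).astype(np.uint8)
    for k,(x0,y0,x1,y1) in boxes.items():
        q=np.zeros_like(m);q[y0:y1,x0:x1]=m[y0:y1,x0:x1]
        cs,_=cv2.findContours(q,cv2.RETR_EXTERNAL,cv2.CHAIN_APPROX_NONE);p=max(cs,key=cv2.contourArea)[:,0]
        w=np.array([ray(c,a,b,zs)[:2] for a,b in p],np.float32);r=cv2.minAreaRect(w)
        print(nm,k,np.round(r[0],1),np.round(r[1],1),round(r[2],1))
        # dark inner side of cheek line
s=np.load('pics/scene.npy',allow_pickle=True).item();c=np.load('pics/top.npy',allow_pickle=True).item()
S=lambda x,y,z:ray(s,(x+.5)/4.4-.5+205,(y+.5)/4.4-.5+250,z)[:2]
T=lambda x,y,z:ray(c,(x+.5)/7-.5+112,(y+.5)/7-.5+130,z)[:2]
print('knob',S(172,197,72),T(495,95,72),'if down 8:',S(172,197,64),T(495,95,64))
# outer top corners of rests, scene: handle (247,183)(328,122)(383,188)(297,250); tip (422,415)(513,345)(573,418)(480,495)
for n,P in(('h',[(247,183),(328,122),(383,188),(297,245)]),('t',[(422,415),(513,345),(573,418),(480,492)])):
    w=np.array([S(*p,30) for p in P]);print(n,np.round(w).tolist(),w.mean(0))
E
```

```text
top h [525.   97.1] [61.6 45. ] 0.5
top t [532.3 241.2] [47.5 60.7] 87.3
scene h [524.4  94.6] [49.4 58.3] 87.0
scene t [531.1 240.4] [43.9 58.2] 87.2
knob [598.71566761  68.83449663] [599.31972608  70.58433008] if down 8: [596.85889777  66.00780457] [601.38418559  71.90549862]
h [[552.0, 73.0], [495.0, 72.0], [496.0, 120.0], [553.0, 115.0]] [523.99739204  94.97262465]
t [[559.0, 219.0], [500.0, 222.0], [502.0, 265.0], [561.0, 261.0]] [530.39439817 241.56535   ]
```

```bash
python3 - <<'E'
from h import *
s=np.load('pics/scene.npy',allow_pickle=True).item();s['image']=cv2.imread('pics/s0.png')[:,:,::-1].copy()
H=cv2.cvtColor(s['image'],cv2.COLOR_RGB2HSV).astype(int);h,sa,v=H[...,0],H[...,1],H[...,2]
q=np.zeros(h.shape,np.uint8);b=(slice(160,202),slice(188,243))
q[b]=(((v>215)&(sa<60))|((h>=19)&(h<32)&(v>210)&(sa<150)))[b]
cs,_=cv2.findContours(q,cv2.RETR_EXTERNAL,cv2.CHAIN_APPROX_NONE);p=max(cs,key=cv2.contourArea)[:,0]
w=np.array([ray(s,a,c,20)[:2] for a,c in p],np.float32);print(cv2.minAreaRect(w))
E
```

```text
((434.4677429199219, -296.8453063964844), (167.18099975585938, 31.67849349975586), 9.666741371154785)
```

Both views agree on the mandrel: centre (435.4, -296.4), yaw about 9°, length 167–170. I'm grasping on the shank near the balance point, 15 mm towards the steel end.

```bash
python3 -m pendant '{"gripper":[0.6,0.6,0.6,0.6,0.6,0.6,0.6],"slide":[[-0.02,-0.11,0],[-0.024,-0.113,0],[0,0,-0.15],[0,0,-0.22],[0,0,-0.2],[0,0,-0.08],[0,0,0]],"dr":[[0,0,0.002],[0,0,0],[0,0,0],[0,0,0],[0,0,0],[0,0,0],[0,0,0]]}'
python3 -m pendant '{"gripper":[0.6],"slide":[[0,0,0]],"dr":[[0,0,0]]}'
```

```text
time_s: 7.15
position: [449.7, -290.9, 22.4]
tcp_rot: [[0.988, 0.151, -0.006], [0.151, -0.988, 0.004], [-0.005, -0.004, -1.0]]
wrist_force: [0.5, 0.0, 0.3]
grip_width: 0.601
time_s: 7.25
position: [452.0, -292.3, 25.4]
tcp_rot: [[0.988, 0.151, -0.001], [0.151, -0.988, 0.001], [-0.001, -0.001, -1.0]]
wrist_force: [0.4, -1.2, 0.2]
grip_width: 0.601
```

Down to TCP z ≈ 4, then grip.

```bash
python3 -m pendant '{"gripper":[0.6,0.6,0.6,0.3,0,0,0,0],"slide":[[-0.006,-0.008,-0.05],[0,0,-0.05],[0,0,0],[0,0,0],[0,0,0],[0,0,0],[0,0,0],[0,0,0]],"dr":[[0,0,0],[0,0,0],[0,0,0],[0,0,0],[0,0,0],[0,0,0],[0,0,0],[0,0,0]]}'
```

```text
time_s: 8.05
position: [451.2, -294.8, 6.0]
tcp_rot: [[0.989, 0.151, 0.001], [0.151, -0.989, -0.001], [0.001, 0.001, -1.0]]
wrist_force: [-1.3, -0.8, 5.3]
grip_width: 0.218
```

```bash
python3 -m pendant '{"gripper":[0,0,0,0,0],"slide":[[0,0,0.05],[0,0,0.2],[0,0,0.25],[0,0,0.2],[0,0,0]],"dr":[[0,0,0],[0,0,0],[0,0,0],[0,0,0],[0,0,0]]}'
python3 -m pendant '{"gripper":[0,0,0,0,0,0],"slide":[[0.032,0.2,0],[0.032,0.2,0],[0.032,0.2,0],[0.032,0.2,0],[0.032,0.2,0],[0.032,0.2,0]],"dr":[[0,0,0.0546],[0,0,0.0546],[0,0,0.0546],[0,0,0.0546],[0,0,0.0546],[0,0,0.0546]]}'
```

```text
time_s: 8.55
position: [453.6, -295.8, 151.2]
tcp_rot: [[0.989, 0.151, 0.008], [0.151, -0.989, -0.005], [0.007, 0.006, -1.0]]
wrist_force: [1.3, -0.3, -3.0]
grip_width: 0.212
time_s: 9.15
position: [488.3, -52.8, 144.7]
tcp_rot: [[0.666, 0.746, -0.001], [0.746, -0.666, 0.0], [-0.001, -0.001, -1.0]]
wrist_force: [1.2, -0.8, -2.3]
grip_width: 0.215
```

```bash
python3 -m pendant '{"gripper":[0,0,0,0,0,0,0,0],"slide":[[0.032,0.2,0],[0.032,0.2,0],[0.032,0.2,0],[0.032,0.2,0],[0.032,0.2,0],[0.032,0.18,0],[0,0,0],[0,0,0]],"dr":[[0,0,0.0546],[0,0,0.0546],[0,0,0.0546],[0,0,0.0546],[0,0,0.0546],[0,0,0.0546],[0,0,0],[0,0,0]]}'
python3 - <<'E'
from h import *
x=sense();print(x['position'],np.degrees(np.arctan2(x['tcp_rot'][1,0],x['tcp_rot'][0,0])))
E
```

```text
time_s: 9.95
position: [526.5, 182.2, 144.3]
tcp_rot: [[0.045, 0.999, -0.002], [0.999, -0.045, -0.0], [-0.0, -0.002, -1.0]]
wrist_force: [-0.2, -1.1, -3.8]
grip_width: 0.22
[526.52409434 182.23180072 144.28421966] 87.40219589620814
```

```bash
python3 -m pendant '{"gripper":[0,0,0,0,0,0],"slide":[[0.012,0.01,-0.15],[0,0,-0.2],[0,0,-0.12],[0,0,-0.03],[0,0,0],[0,0,0]],"dr":[[0,0,0],[0,0,0],[0,0,0],[0,0,0],[0,0,0],[0,0,0]]}'
python3 - <<'E'
from h import *
x=sense();print(x['position'],np.degrees(np.arctan2(x['tcp_rot'][1,0],x['tcp_rot'][0,0])))
c=shot('top','t3.png');s=shot('scene','s3.png')
a=cv2.resize(c['image'][125:195,112:217,::-1],(735,490),interpolation=cv2.INTER_CUBIC)
b=cv2.resize(s['image'][250:384,205:345,::-1],None,fx=4.4,fy=4.4,interpolation=cv2.INTER_CUBIC)
cv2.imwrite('pics/t3c.png',a);cv2.imwrite('pics/s3c.png',b)
E
```

```text
time_s: 10.55
position: [530.8, 183.4, 46.5]
tcp_rot: [[0.048, 0.999, 0.001], [0.999, -0.048, 0.0], [0.0, 0.001, -1.0]]
wrist_force: [-0.8, 0.1, -2.6]
grip_width: 0.215
[530.78172144 183.40051561  46.46540809] 87.24930097944379
```

View pics/s3c.png

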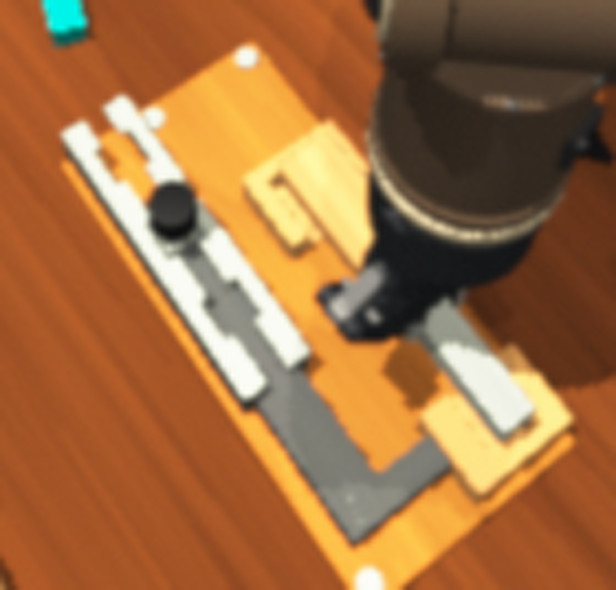

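View pics/t3c.png

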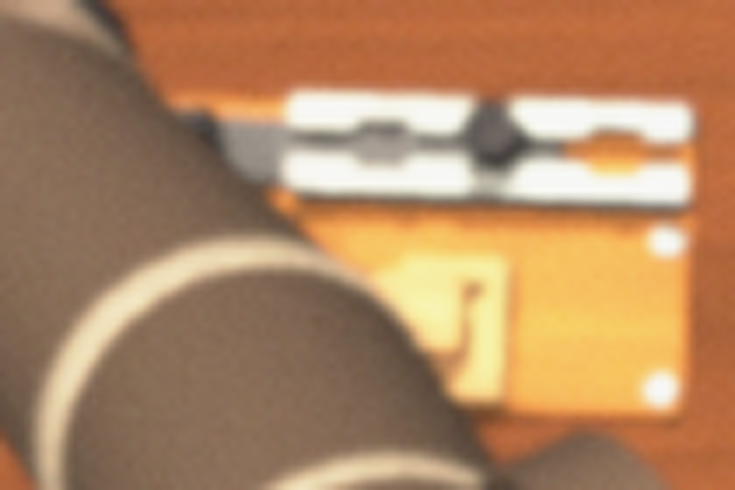

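The steel tip's end corners show at about (503,434) and (535,411) in the scene crop. Casting them onto the mandrel's top (z ≈ 60) as a check.

```bash
python3 - <<'E'
from h import *
s=np.load('pics/scene.npy',allow_pickle=True).item()
S=lambda x,y,z:ray(s,(x+.5)/4.4-.5+205,(y+.5)/4.4-.5+250,z)[:2]
a,b=S(502,425,60.5),S(536,406,60.5);print(a,b,(a+b)/2)
q=S(502,436,40.5);print('lower corner',q)
X=np.array([.0471,.9989]);print('expected tip',np.array([530.8,183.4])-16*X+85*X)
H=cv2.cvtColor(s['image'],cv2.COLOR_RGB2HSV).astype(int);h,sa,v=H[...,0],H[...,1],H[...,2]
k=np.zeros(h.shape,np.uint8);b=(slice(310,352),slice(295,330));k[b]=((v>205)&(sa<35))[b]
cs,_=cv2.findContours(k,cv2.RETR_EXTERNAL,cv2.CHAIN_APPROX_NONE);p=max(cs,key=cv2.contourArea)[:,0]
w=np.array([ray(s,a,c,60.5)[:2] for a,c in p],np.float32);r=cv2.minAreaRect(w);print(r,w.max(0),w.min(0),len(p))
# handle-rest & handle sides: ideal projections, in crop pixels
for n,P in(('tip top corners',[(533.9-10,252,60.5),(533.9+10,252,60.5)]),('handle edges at y95',[(526.5-17,95,60.5),(526.5+17,95,60.5)])):
    print(n,[np.round([(proj(s,t)[0]-205+.5)*4.4,(proj(s,t)[1]-250+.5)*4.4]) for t in P])
E
```

```text
[540.64919727 249.24058611] [521.92290584 252.92968122] [531.28605155 251.08513366]
lower corner [538.09557079 250.63070093]
expected tip [534.0499 252.3241]
((531.9559936523438, 229.37789916992188), (45.99760055541992, 18.417470932006836), 87.33711242675781) [541.7594  252.68513] [522.861   206.16823] 47
tip top corners [array([532., 408.]), array([502., 435.])]
handle edges at y95 [array([338., 144.]), array([288., 182.])]
```

Vision puts the shank about 1.3 mm to the +x side of the rests' centreline; yaw is 87.3° and the lengthwise position is right. I'm correcting by -1.2 mm and lowering while watching the force.

```bash
python3 -m pendant '{"gripper":[0,0,0,0,0,0,0],"slide":[[-0.006,0,-0.03],[0,0,-0.03],[0,0,-0.02],[0,0,-0.02],[0,0,-0.015],[0,0,0],[0,0,0]],"dr":[[0,0,0],[0,0,0],[0,0,0],[0,0,0],[0,0,0],[0,0,0],[0,0,0]]}'
```

```text
time_s: 11.35
position: [528.8, 183.7, 22.2]
tcp_rot: [[0.047, 0.999, -0.0], [0.999, -0.047, 0.0], [0.0, -0.0, -1.0]]
wrist_force: [0.2, -0.5, -2.3]
grip_width: 0.216
```

The mandrel is well below the cheek tops with no contact force. Lowering the last few mm.

```bash
python3 -m pendant '{"gripper":[0,0,0,0,0],"slide":[[0,0,-0.007],[0,0,-0.007],[0,0,-0.004],[0,0,0],[0,0,0]],"dr":[[0,0,0],[0,0,0],[0,0,0],[0,0,0],[0,0,0]]}'
```

```text
time_s: 11.85
position: [528.8, 183.6, 18.7]
tcp_rot: [[0.047, 0.999, 0.0], [0.999, -0.047, 0.0], [0.0, 0.0, -1.0]]
wrist_force: [-0.2, 0.9, -2.3]
grip_width: 0.218
```

```bash
python3 -m pendant '{"gripper":[0,0,0,0],"slide":[[0,0,-0.005],[0,0,-0.005],[0,0,0],[0,0,0]],"dr":[[0,0,0],[0,0,0],[0,0,0],[0,0,0]]}'
```

```text
time_s: 12.25
position: [529.0, 183.6, 17.9]
tcp_rot: [[0.047, 0.999, 0.001], [0.999, -0.047, -0.001], [-0.0, 0.001, -1.0]]
wrist_force: [-3.8, -2.3, 10.3]
grip_width: 0.216
```

Contact at TCP z ≈ 18, the expected seated height. Opening part way and rising straight up.

```bash
python3 -m pendant '{"gripper":[0.3,0.45,0.5,0.5,0.5,0.5,0.5,0.5],"slide":[[0,0,0.003],[0,0,0],[0,0,0],[0,0,0.05],[0,0,0.15],[0,0,0.22],[0,0,0.22],[0,0,0.1]],"dr":[[0,0,0],[0,0,0],[0,0,0],[0,0,0],[0,0,0],[0,0,0],[0,0,0],[0,0,0]]}'
python3 -m pendant '{"gripper":[0.5,0.5,0.5,0.5,0.5,0.5,0.5,0.5],"slide":[[0,-0.22,0],[0,-0.22,0],[0,-0.22,0],[0,-0.22,0],[0,-0.22,0],[0,-0.22,0],[0,-0.22,0],[0,-0.22,0]],"dr":[[0,0,0],[0,0,0],[0,0,0],[0,0,0],[0,0,0],[0,0,0],[0,0,0],[0,0,0]]}'
python3 - <<'E'
from h import *
c=shot('top','t4.png');s=shot('scene','s4.png')
a=cv2.resize(c['image'][130:190,112:217,::-1],None,fx=5,fy=5,interpolation=cv2.INTER_CUBIC)
b=cv2.resize(s['image'][250:384,205:345,::-1],None,fx=4.4,fy=4.4,interpolation=cv2.INTER_CUBIC)
W=np.zeros((600,800,3),np.uint8)
b2=cv2.resize(s['image'][250:384,205:345,::-1],(418,400),interpolation=cv2.INTER_CUBIC); a2=cv2.resize(a,(382,218))
W[:400,:418]=b2;W[:218,418:]=a2;W[220:506,418:]=cv2.resize(s['image'][:,:,::-1],(382,286));cv2.imwrite('pics/f4.png',W)
T=lambda c,m,box,z:None
for nm,c,box in(('top',c,(112,155,190,185)),('scene',s,(255,272,338,366))):
    H=cv2.cvtColor(c['image'],cv2.COLOR_RGB2HSV).astype(int);h,sa,v=H[...,0],H[...,1],H[...,2]
    k=np.zeros(h.shape,np.uint8);b=(slice(box[1],box[3]),slice(box[0],box[2]));k[b]=((v>170)&(sa<50))[b]
    cs,_=cv2.findContours(k,cv2.RETR_EXTERNAL,cv2.CHAIN_APPROX_NONE);p=max(cs,key=cv2.contourArea)[:,0]
    w=np.array([ray(c,a,d,32)[:2] for a,d in p],np.float32);r=cv2.minAreaRect(w);print(nm,'steel',r)
print('expected steel centre', np.array([528.2,168.3])+35*np.array([.0471,.9989]))
E
```

```text
time_s: 13.05
position: [530.1, 184.7, 170.0]
tcp_rot: [[0.047, 0.999, 0.005], [0.999, -0.047, 0.002], [0.002, 0.005, -1.0]]
wrist_force: [0.7, -0.5, -0.2]
grip_width: 0.499
time_s: 13.85
position: [528.6, -170.1, 166.1]
tcp_rot: [[0.047, 0.999, 0.001], [0.999, -0.047, -0.0], [-0.0, 0.001, -1.0]]
wrist_force: [0.7, 0.7, 0.3]
grip_width: 0.498
top steel ((527.8964233398438, 208.59375), (95.63908386230469, 23.53653335571289), 87.06742858886719)
scene steel ((529.0187377929688, 206.3809051513672), (94.26110076904297, 21.455951690673828), 87.55911254882812)
expected steel centre [529.8485 203.2615]
```

View pics/f4.png

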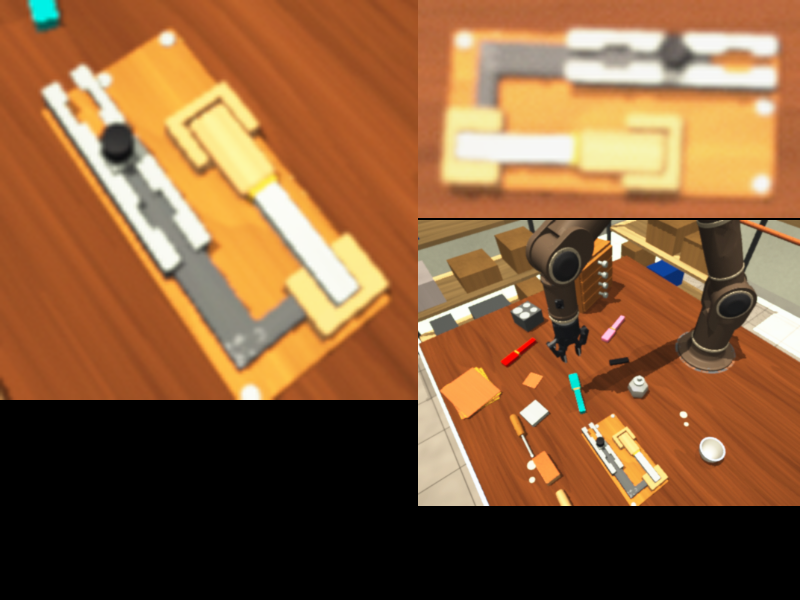

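The picture shows the mandrel inside both rests, with a gap to each end wall. The knob is over the middle hole with its stem showing, the lamp is in place and the arm is clear. Handing in.

```bash
python3 -c "
from workcell import *
print(job_done())"
```

```text
the job is handed in; nothing more can be done
None
```

I set the cradle to the middle hole and laid the mandrel in it, handle in the wide rest and steel end in the narrow one. I handed the job in at about 14 s of the 61 s allowed. `job_done()` gives no verdict, so I can't confirm it was accepted.

- **Slide and button:** I gripped the knob, pressed it 7 mm (5 N back, as the spring should give) and slid it 50 mm. It then rose the full 7 mm with nothing holding it down. The pictures show the knob over the middle hole and the tip rest about 49 mm further out. That the button popped up is inferred from this; I could not read the joint directly.
- **Mandrel:** It first touched at the expected height, with the tool at z ≈ 18 mm. In the final pictures it is inside both rests, clear of the end walls. Yaw is 87.1–87.6° against 87.3° for the cradle, and it is about 1–2 mm off sideways.
- **Disagreement:** Lengthwise, the two views put the steel part 3–5 mm further out than I expected. About 2.5 mm of that is probably a yellow collar my colour mask left out. The rest is within measurement error and inside the 8 mm tolerance.
- **Lamp:** It looked upright and in place in the last picture, and the arm never came near it.

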